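Run a sample tube on a touch-start vortex mixer

ROBOT

A 7-joint arm with a two-finger parallel gripper is mounted at the origin on a cart in front of the work surface, level with it; the furniture and walls round the work are solid. World frame = base frame: x ahead of the robot, y to its left, z up, the work surface at z = 0. Lengths are in m, angles in rad, forces in N, time in s.
With the tool pointing down it reaches from about 0.4 to 0.875 m from the base axis. Payload 19.3 kg.
Tool frame: the origin (TCP) lies at the very end of the fingers, on their centre line; the grasp point (between the pads) lies 19 mm behind it; z points along the fingers, y is the line along which they close (so a half turn about z gives the same grasp; the last joint's range is limited). The gripper opens to 85 mm and grips with 20 to 120 N. Pads are 22 mm wide; open, the fingers measure 114 mm over their backs; the gripper's body (76 mm by 85 mm) begins 54 mm behind the grasp point. The pads swing forward as they close: fully open they stand 13 mm farther back than shut.
Start: joints at [1.162, 0.521, -0.036, 1.599, 0.021, 1.021, -0.113], TCP at [0.208, -0.589, 0.231] pointing down, gripper open.
Joint ranges: [-2.91, 2.91], [-0.3, 2.13], [-1.5, 1.42], [0.17, 2.43], [-1.26, 4.41], [0.16, 1.93], [-2.52, 2.52]. Speed limits (rad/s): [1.89, 1.89, 2.39, 2.39, 3.01, 3.01, 3.01].

INTERFACE

Orientations are given as [roll, pitch, yaw] about the fixed x, y, z axes, in that order (R = Rz(yaw) Ry(pitch) Rx(roll)).
In Python, from workcell import monitor, viewer, bot gives the robot as it stands.
- The arm moves only by the tool move_arm, never from a script. Its arguments are lists of equal length, an entry for each row: "gripper": the opening, from 0 (shut) to 1 (fully open); "linear": the shift along the tool's x, y, z in cm, a list of three; "twist": the turn about the tool's z in degrees. A call has 1 to 8 rows; each row shifts and turns the commanded pose from where the row before left it, along the tool's axes as they then stand; what a row does not reach is not made up. A row lasts 1/10 s, in which the tool goes at most 50 mm and 8.59 degrees, less where a joint would pass 70% of its speed; a pose out of reach is approached as far as the arm can. A call with a gripper value outside its range is refused whole. The fingers move at their own pace and stop on an object; "squeeze" is the grip in N (left out, the last holds). Time passes only in rows, so rows that do not move let the fingers close. It gives the time, the measured TCP pose, the force, the opening and the grip force at its end, in the units of the state.
- monitor.observe(): the state, without advancing time (a new reading comes with each control period).
- viewer.grab_frame(name): name is "side" or "top" or "wrist"; returns a dict with "img" (480x640x3 uint8, red, green, blue), "K" (3x3 intrinsics, pixels), "eye" and "rotation" of the camera in the world. Camera axes: x right, y up, looking along -z (the intrinsics and any distortion apply to the point x, -y, -z); pixel columns grow to the right and rows downward; lengths in m; the calibration is good to about 2 mm. A picture is of the moment at which its call begins. There is no depth.
- bot.job_done(): hands the job in; it is judged then, once.
The state is a dict: "clock": time; "qpos": joint angles; "qd": joint speeds; "joint_efforts": joint torques, N m; "position": TCP position; "tool_rot": TCP orientation; "force": force on the tool from outside, world axes, zero at the start; "moment": the same for the moment, N m; "grip_width": finger opening in m; "finger_force": force on a finger pad.
Only numpy, scipy, OpenCV 4.12 (cv2) and the standard library are available. Lean on these libraries where they do the work, as an engineer would, in place of code of your own. Each camera call takes 0.05 s, during which the arm holds its last target. There are 200 camera calls.

TASK

Slide the vortex mixer's mode switch fully to its left end stop (touch-start). Then take the capped tube that stands alone at the left end of the rack, set it upright in the mixer's spring-mounted rubber cup and press the cup down about half of its travel, 6 mm, without ever bottoming it; press with the tube only, not with the gripper. Keep it pressed there for at least three seconds and finish while still holding the tube pressed in the cup; leave the rack, the other tubes, the timer and the bottle where they are.

Things in the scene. Friction and masses are not known exactly. Their poses are not given: they have to be found in the camera images.
- mixer: Vortex mixer, cannot shift: off-white case 140 (x) x 110 (y) x 50 mm high; on its rear half a round turret with a rubber cup. Origin: centre of the underside. x runs from its front (robot's side; speed dial) to its rear, y to its left, z up. Flat deck at z = 50 mm; turret of 41 mm radius round x 24, y 0, up to z = 71 mm, a seal ring of 26 mm radius on it up to 75 mm.
- selector (a joint): Mode switch on the mixer's deck: a slide of 24 mm travel along the mixer's y. 0 = right end stop (off, ring mark), 0.024 m = left end stop (touch-start, mark of a stroke on a bar); it starts somewhere in the right half. About 2 N of friction, no spring, stays where it is left.
- selector_grip (a point): Centre of the mode switch's grey grip: 14 (x) x 10 (y) x 12 mm high, standing from the deck to z = 63 mm on the line x = -42 mm of the mixer, free on both sides, to be pinched along y or pushed from the side. This point lies 57 mm above the mixer's underside and moves with the grip.
- cup: Black rubber cup on the mixer's turret, 43 mm across its rim, 20 mm high, at x 24, y 0 of the mixer. Origin: centre of its underside, on its axis (91 mm above the bench when not pressed), z up. Inside: flat floor 6 mm above the origin, about 9.5 mm radius, then a funnel widening to 16 mm radius at the rim. Pressed, it moves straight down.
- cup_travel (a joint): How far the cup is pressed down: 0 = released, 0.012 m = bottomed. It begins to move at 2.1 N and takes 0.7 N more per mm (about 6.3 N at 6 mm, 10.5 N at the bottom). The mixer starts at 3.5 mm and labours beyond 8.5 mm.
- tube: The tube to mix: clear, 13 mm in diameter, collides as flat-footed, with a red cap of 16 mm diameter from 66 to 82 mm above its foot; 82 mm long, 10 to 17 g. Origin: centre of its foot; z towards the cap. Stands alone in the rear row at the rack's left end, foot 3 mm above the bench; lifts straight out; grip it by the cap.
- tube_b: A tube of the same kind, to be left alone: in the rack's rear row, at the right end. Origin: centre of its foot, z up.
- tube_c: Another tube of the same kind, to be left alone: in the front row at the right end, beside tube_b. Origin: centre of its foot, z up.
- rack: Small black tube rack, loose on the bench, 46 (x) x 105 (y) x 50 mm high, with two rows (x = +9.5 rear, -9.5 mm front) of five places (y = 38, 19.5, 0, -19.5, -38 mm), openings about 15 mm square. Origin: centre of its underside; y points along it to its left end. Its top is at z = 50 mm, caps stand clear above it.
- timer: White countdown timer lying flat between mixer and rack, 70 x 62 x 18 mm. Origin: centre of its underside. Bystander.
- bottle: Amber capped bottle, 64 mm across and 137 mm high, standing between mixer and rack towards the rear. Origin: centre of its underside, z up. Bystander.
Mind the look-alikes: they are no part of the job. Leave any grey, purple or yellow look-alike of the tube alone.

How it is judged:
On the way, in this order (a step that is already met when the one before it is completed fails the run):
1. the mode switch is at its left end stop, the cup not yet pressed (value of joint selector above 0.0222 m and value of joint cup_travel below 0.002 m), for 0.2 s.
2. the lone tube is lifted clear of the rack in the fingers (value of joint selector above 0.0222 m and height (world z) of tube above 0.06 m and contact force between the fingers and tube above 1.5 N), for 0.2 s.
3. the tube stands upright in the cup and keeps it pressed between 3.5 and 8.5 mm for 3 s (value of joint selector above 0.0222 m and value of joint cup_travel between 0.0035 and 0.0085 m and horizontal distance between tube and cup below 0.006 m and z of tube in the frame of cup below 0.0105 m and angle between tube's own z axis and vertical below 0.15 rad and contact force between the fingers and tube above 1.5 N and contact force between tube and cup above 1.5 N), for 2.8 s.
At the end, for the whole second after the job is handed in: Mode switch within 1.8 mm of its left stop; the gripper still holds the tube, upright within 0.15 rad, foot on the cup floor, keeping the cup pressed 3.5 to 8.5 mm (for 3 s and through the last second); tube at rest, robot off the mixer itself, rack within 30 mm of where it stood (all of step 3 and contact force between each of the fingers, the arm and mixer below 0.5 N and linear speed of tube below 0.02 m/s and distance of rack from where it was at the start of the episode below 0.03 m and angle between rack's own z axis and vertical below 0.1 rad); the arm keeps its last pose, push and grip.
It fails at once if the cup is bottomed (value of joint cup_travel above 0.0114 m).
It fails at once if the gripper presses on the cup itself (contact force between any of the fingers, the arm and cup above 1 N).
It fails at once if the rack is pushed away or tipped (distance of rack from where it was at the start of the episode above 0.03 m or angle between rack's own z axis and vertical above 0.3 rad).
It fails at once if another tube is pulled out or displaced (distance of any of tube_b, tube_c from where it was at the start of the episode above 0.03 m).
It fails at once if the timer or the bottle is pushed away or knocked over (distance of any of timer, bottle from where it was at the start of the episode above 0.03 m or angle between bottle's own z axis and vertical above 0.3 rad).
It also fails if it takes over 54 s, if anything falls off the work surface, if the arm or the gripper's body presses on something with over 40 N, if the wrist force passes 120 N, or if a joint passes its speed limit or range.

## Working session

There is one attempt and no reset: what is moved stays moved. The work goes in short steps, Python scripts to look and compute and a tool call to move; the robot and the scene stay as the last step left them, time stands still between calls to the robot, and variables do not carry over. Pictures are saved under pics/ and viewed, at most 13 in all, crops included, and the job is handed in when it is done.

Besides the shell and the picture viewer there is one more tool, called after "Call:" as name([rows], argument=value, ...), one row to a line, values as JSON. move_arm: Moves the arm, as the interface text tells. Its arguments: {"type":"object","properties":{"gripper":{"type":"array"},"linear":{"type":"array"},"twist":{"type":"array"},"squeeze":{"type":"number"}},"required":["gripper","linear","twist"]}

```bash
mkdir -p pics
cat > h.py <<'E'
import numpy as np, cv2, json
from workcell import monitor, viewer, bot
def grab(n,f):
    d=viewer.grab_frame(n); cv2.imwrite('pics/'+f+'.png',d['img'][:,:,::-1])
    np.savez('pics/'+f+'.npz',**{k:np.array(d[k]) for k in('K','eye','rotation')}); return d
def ray(f,u,v):
    d=np.load('pics/'+f+'.npz');p=np.linalg.inv(d['K'])@[u,v,1]
    return d['eye'],d['rotation']@[p[0],-p[1],-p[2]]
def onz(f,u,v,z):
    e,r=ray(f,u,v);return e+r*(z-e[2])/r[2]
def proj(f,P):
    d=np.load('pics/'+f+'.npz');c=d['rotation'].T@(np.array(P)-d['eye']);q=d['K']@[c[0],-c[1],-c[2]];return q[:2]/q[2]
E
python3 - <<'E'
from h import *
for n in('side','top'):
    d=grab(n,n+'1');print(d.keys(),d['K'],d['eye'],d['rotation'])
print(monitor.observe())
E
```

```text
dict_keys(['img', 'K', 'eye', 'rotation']) [[470.92246807   0.         320.0581397 ]
 [  0.         470.92246807 243.68734187]
 [  0.           0.           1.        ]] [ 0.40542199 -0.68561167  0.55588607] [ 0.99793314  0.01974943 -0.09513399]
dict_keys(['img', 'K', 'eye', 'rotation']) [[620.17214618   0.         316.80610393]
 [  0.         620.17214618 236.44169639]
 [  0.           0.           1.        ]] [3.43574438e-01 9.17171736e-04 1.14461666e+00] [ 0.10506177  0.01315433 -1.56672698]
{'clock': 0.1, 'qpos': array([ 1.16182135,  0.52196489, -0.03632584,  1.59992999,  0.02118411,
        1.02110955, -0.1128093 ]), 'qd': array([ 0.00046869, -0.00127224, -0.00018487, -0.00042257,  0.00064095,
        0.00093996,  0.00068848]), 'joint_efforts': array([ 5.15930587e-03, -9.28485489e+01,  1.98378056e+00, -3.70532477e+01,
        1.80015934e-02,  5.27349490e-03,  5.43112606e-05]), 'position': array([ 0.20758027, -0.58920606,  0.23078429]), 'tool_rot': array([-3.14056687e+00,  5.90483604e-05,  3.38744665e-01]), 'force': array([0.23266478, 0.34404892, 0.7291478 ]), 'moment': array([-0.0104548 , -0.04453162,  0.0482752 ]), 'finger_force': 0.0, 'grip_width': 0.08522306983785903}
```

```bash
sed -i "s/for k in('K','eye','rotation')})/for k in('K','eye')},rotation=Rotation.from_euler('xyz',d['rotation']).as_matrix())/; 1a from scipy.spatial.transform import Rotation" h.py
python3 - <<'E'
from h import *
for n in('side','top'): grab(n,n+'1')
E
```

```text
(no output)
```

View pics/top1.png

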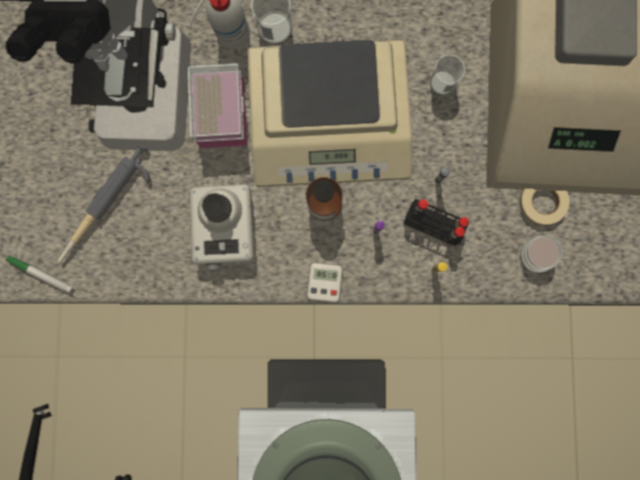

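View pics/side1.png

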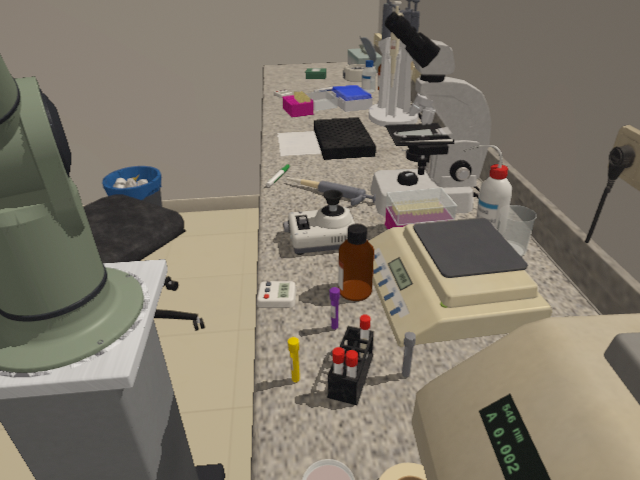

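The top view shows the mixer at about (222,225) with its cup at (216,207). The rack is at (436,222), with red caps at (423,204), (463,222) and (460,231). The look-alikes are purple (380,226), yellow (443,268) and grey (444,174). The tube meant is the red cap at (423,204), because it is alone in the rack's left-end rear place. I'll confirm that in an enlarged crop.

Run:
```python
from h import *
a=cv2.imread('pics/top1.png')
c=lambda u,v,w,h:cv2.resize(a[v:v+h,u:u+w],None,fx=8,fy=8,interpolation=cv2.INTER_CUBIC)
m=c(180,178,100,75-0)
cv2.imwrite('pics/c1.png',c(183,178,80,75) if 0 else np.hstack([cv2.resize(a[180:275,185:260],None,fx=5.33,fy=6,interpolation=2)[:570,:400],cv2.resize(a[185:260,400:475],None,fx=5.33,fy=7.6,interpolation=2)[:570,:400]]) if 0 else c(180,178,100,75))
c2=cv2.resize(a[190:250,395:475],None,fx=10,fy=10,interpolation=2); cv2.imwrite('pics/c2.png',c2)
# crop for deck
cv2.imwrite('pics/c1.png',cv2.resize(a[182:272,180:264],None,fx=6.5,fy=6.5,interpolation=2))
```

```text
(no output)
```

View pics/c1.png

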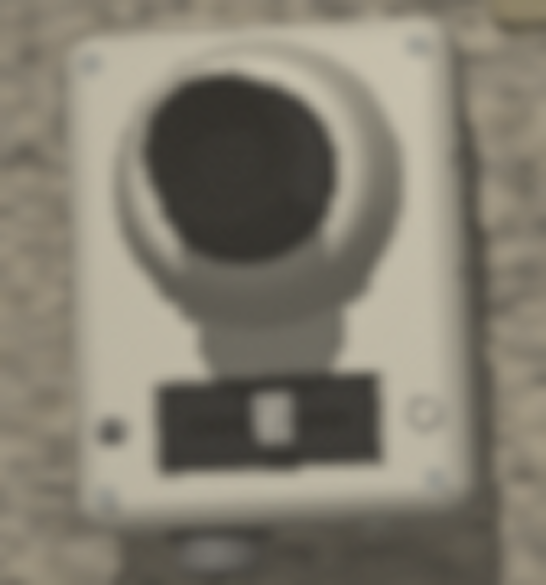

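View pics/c2.png

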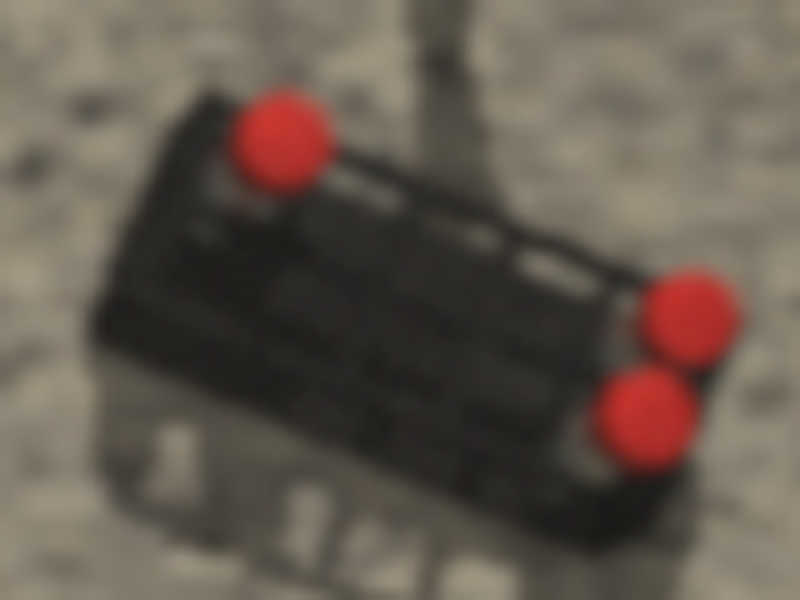

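The crop confirms one lone red cap at the rack's rear-left (423,204), with the pair at the right end. The mode grip is at about (222,246), and the ring mark (off) is to its right.

Run:
```python
from h import *
np.set_printoptions(precision=4,suppress=True)
f='top1';o=-.45
S=[(90,63),(418,45),(436,478),(105,497)]
P=[onz(f,180+u/6.5+o,182+v/6.5+o,.05) for u,v in S]
print('screws',np.array(P)); 
c=np.mean(P,0)
yaws=[np.degrees(np.arctan2(*(P[0]-P[3])[1::-1])),np.degrees(np.arctan2(*(P[1]-P[2])[1::-1])),np.degrees(np.arctan2(*(P[0]-P[1])[1::-1]))-90,np.degrees(np.arctan2(*(P[3]-P[2])[1::-1]))-90]
print('yaw',yaws,'centre',c)
print('grip',onz(f,180+272/6.5+o,182+418/6.5+o,.063),'cup',onz(f,180+240/6.5+o,182+168/6.5+o,.111))
y=np.radians(np.mean(yaws));X=np.array([np.cos(y),np.sin(y)]);Y=np.array([-X[1],X[0]])
print('cup from mixer',c[:2]+.024*X); g=onz(f,180+272/6.5+o,182+418/6.5+o,.063)[:2]-c[:2];print('grip in mixer',g@X,g@Y)
T=[onz(f,395+u/10+o,190+v/10+o,.085) for u,v in[(283,141),(691,320),(648,418)]]
print('caps',np.array(T),np.linalg.norm(T[0]-T[1]),np.linalg.norm(T[1]-T[2]),'rackyaw',np.degrees(np.arctan2(*(T[0]-T[1])[1::-1]))-90)
print(monitor.observe()['clock'])
```

```text
screws [[0.5399 0.2375 0.05  ]
 [0.5451 0.1469 0.05  ]
 [0.4254 0.14   0.05  ]
 [0.4199 0.2304 0.05  ]]
yaw [np.float64(3.3880733424352276), np.float64(3.291037479948371), np.float64(3.2760146125881278), np.float64(3.4667940631364047)] centre [0.4826 0.1887 0.05  ]
grip [0.4405 0.183  0.063 ] cup [0.5014 0.1845 0.111 ]
cup from mixer [0.5065 0.1901]
grip in mixer -0.04230306345437777 -0.0032512966616664043
caps [[ 0.5126 -0.1673  0.085 ]
 [ 0.4817 -0.2368  0.085 ]
 [ 0.4647 -0.2291  0.085 ]] 0.07605755043450255 0.018622662968479003 rackyaw -24.00705249967389
0.2
```

Call:
move_arm([
  [0,0,0],
  [0,0,0],
  [3.2,-3.4,0],
  [3.2,-3.4,0],
  [3.2,-3.4,0],
  [3.2,-3.4,0],
  [3.2,-3.4,0],
  [3.2,-3.4,0],
], gripper=[0.5,0.5,0.5,0.5,0.5,0.5,0.5,0.5], twist=[8,8,0,0,0,0,0,0], squeeze=25)

```text
clock: 1.0
position: [0.3881, -0.3728, 0.2314]
tool_rot: [3.141, -0.0, 0.059]
force: [1.1, 0.1, -0.0]
grip_width: 0.0431
finger_force: 0.0
```

Call:
move_arm([
  [0.7,-4.6,0],
  [0.7,-4.6,0],
  [0.7,-4.6,0],
  [0.7,-4.6,0],
  [0.7,-4.6,0],
  [0.7,-4.6,0],
  [0.7,-4.6,0],
  [0.7,-4.6,0],
], gripper=[0.5,0.5,0.5,0.5,0.5,0.5,0.5,0.5], twist=[0,0,0,0,0,0,0,0])

```text
clock: 1.8
position: [0.4211, -0.0019, 0.2315]
tool_rot: [3.141, -0.0, 0.059]
force: [1.1, -0.8, 0.4]
grip_width: 0.0427
finger_force: 0.0
```

```bash
cat > d.py <<'E'
import sys
from h import *
o=monitor.observe();p=o['position'];y=o['tool_rot'][2]
R=Rotation.from_euler('xyz',o['tool_rot']).as_matrix()
t=np.array([float(a) for a in sys.argv[1:4]])
print('pos',p.round(4),'yaw deg',np.degrees(y).round(2),'clock',o['clock'],'F',o['force'].round(1),'tool cm:',(R.T@(t-p)*100).round(2))
E
python3 d.py .4405 .183 .13
```

```text
pos [ 0.4211 -0.0019  0.2315] yaw deg 3.4 clock 1.8 F [ 1.1 -0.8  0.4] tool cm: [  3.03 -18.35  10.15]
```

Call:
move_arm([
  [0.75,-4.5,0],
  [0.75,-4.5,0],
  [0.75,-4.5,0],
  [0.75,-4.5,0],
  [0,0,0],
  [0,0,0],
], gripper=[0.5,0.5,0.5,0.5,0.5,0.5], twist=[0,0,0,0,0,0])

```text
clock: 2.4
position: [0.4402, 0.1784, 0.231]
tool_rot: [3.141, 0.001, 0.061]
force: [-0.1, -1.3, -0.7]
grip_width: 0.0431
finger_force: 0.0
```

```bash
python3 d.py .4405 .183 .0535
python3 - <<'E'
from h import *
d=grab('wrist','w1');print(d['eye'],d['rotation'])
E
```

```text
pos [0.4402 0.1784 0.231 ] yaw deg 3.52 clock 2.4 F [-0.1 -1.3 -0.7] tool cm: [ 0.07 -0.46 17.75]
[0.51704696 0.18321437 0.37410241] [-3.07500816e-01  1.15016182e-03 -1.50936378e+00]
```

View pics/w1.png

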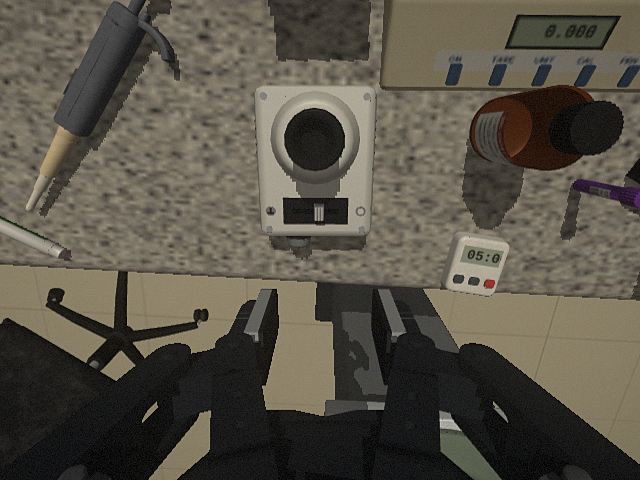

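The wrist view shows the grip at about (319,212), the cup rim centred at about (315,139), and the ring mark to the right of the grip.

Run:
```python
from h import *
a=cv2.imread('pics/w1.png');x=cv2.resize(a[80:245,250:385],None,fx=3.6,fy=3.6,interpolation=2);cv2.imwrite('pics/c3.png',x)
g=a[90:190,265:365].max(2)<60
n,l,s,c=cv2.connectedComponentsWithStats(g.astype(np.uint8));i=1+s[1:,4].argmax();print(s[i],c[i])
u,v=c[i]+[265,90];print('cup',u,v,onz('w1',u,v,.111))
print('grip',onz('w1',319.3,211.5,.063),'predicted px cup',proj('w1',[.5065,.1901,.111]),proj('w1',[.4405,.183,.063]))
for p in[(263,97),(368,97),(369,230),(265,231)]:print(onz('w1',*p,.05))
```

```text
[  19   18   61   63 2967] [49.11526795 49.15638692]
cup 314.1152679474216 139.15638692281766 [0.50909151 0.19067487 0.111     ]
grip [0.44391131 0.18391579 0.063     ] predicted px cup [314.71273532 142.87017569] [320.07937349 215.15608657]
[0.5397673  0.23867537 0.05      ]
[0.54537116 0.14743257 0.05      ]
[0.42538593 0.13448057 0.05      ]
[0.41810019 0.23579888 0.05      ]
```

View pics/c3.png

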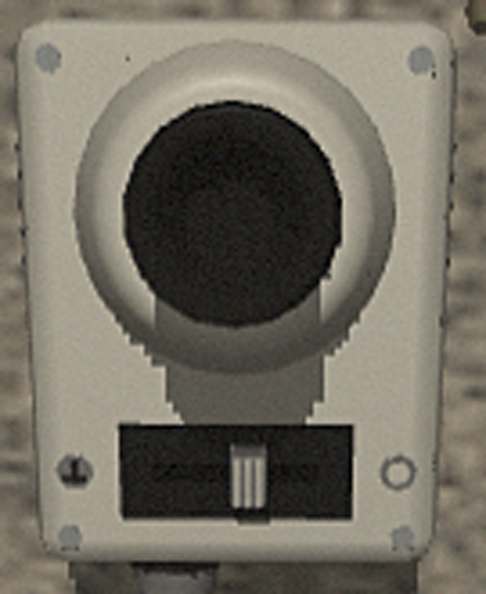

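Run:
```python
from h import *
P=np.array([onz('w1',250+u/3.6-.36,80+v/3.6-.36,.05) for u,v in[(48,57),(421,59),(402,538),(70,537)]]);print(P,P.mean(0))
for u,v in[(75,471),(398,473)]:print('mark',onz('w1',250+u/3.6-.36,80+v/3.6-.36,.05))
print('grip',onz('w1',250+250/3.6-.36,80+478/3.6-.36,.063))
print('cup rim',onz('w1',250+233/3.6-.36,80+213/3.6-.36,.111))
```

```text
[[0.54100069 0.2387079  0.05      ]
 [0.54607684 0.14873924 0.05      ]
 [0.42584865 0.14206067 0.05      ]
 [0.42057861 0.23184319 0.05      ]] [0.4833762  0.19033775 0.05      ]
mark [0.43897401 0.23074971 0.05      ]
mark [0.44373675 0.14480991 0.05      ]
grip [0.4430337  0.18406496 0.063     ]
cup rim [0.50934834 0.1905074  0.111     ]
```

Call:
move_arm([
  [0.1,-0.5,3],
  [0,0,4],
  [0,0,4],
  [0,0,3],
  [0,0,1.5],
  [0,0,0],
  [0,0,0],
], gripper=[0.5,0.5,0.5,0.5,0.5,0.5,0.5], twist=[0,0,0,0,0,0,0])

```text
clock: 3.15
position: [0.4415, 0.182, 0.0768]
tool_rot: [3.141, -0.0, 0.058]
force: [-0.4, -0.4, -0.3]
grip_width: 0.0427
finger_force: 0.0
```

```bash
python3 d.py .441 .1838 .0535
```

```text
pos [0.4415 0.182  0.0768] yaw deg 3.34 clock 3.15 F [-0.4 -0.4 -0.3] tool cm: [-0.04 -0.18  2.33]
```

Call:
move_arm([
  [0,-0.2,1.2],
  [0,0,1.0],
  [0,0,0],
  [0,0,0],
  [0,0,0],
  [0,0,0],
  [0,0,0],
  [0,0,0],
], gripper=[0.5,0.5,0.5,0.1,0.0,0.0,0.0,0.0], twist=[0,0,0,0,0,0,0,0], squeeze=20)

```text
clock: 3.95
position: [0.4412, 0.1848, 0.0546]
tool_rot: [-3.141, -0.0, 0.059]
force: [-1.9, -0.6, 6.4]
grip_width: 0.009
finger_force: 23.4
```

Call:
move_arm([
  [0,-0.2,-0.1],
  [0,-0.3,0],
  [0,-0.3,0],
  [0,-0.3,0],
  [0,-0.2,0],
  [0,-0.2,0],
  [0,0,0],
  [0,0,0],
], gripper=[0,0,0,0,0,0,0,0], twist=[0,0,0,0,0,0,0,0])

```text
clock: 4.75
position: [0.4402, 0.1995, 0.055]
tool_rot: [3.141, 0.0, 0.059]
force: [4.6, -3.0, -13.4]
grip_width: 0.0092
finger_force: 21.0
```

Call:
move_arm([
  [0,-0.2,0.05],
  [0,-0.1,0],
  [0,0,0],
  [0,0,0],
], gripper=[0,0,0,0], twist=[0,0,0,0])

```text
clock: 5.15
position: [0.4401, 0.2, 0.0549]
tool_rot: [3.138, 0.001, 0.057]
force: [4.6, -19.1, 3.5]
grip_width: 0.0089
finger_force: 22.8
```

The grip stopped with −19 N in y at y = 0.200, where the left end stop was expected. I'll release and rise.

Call:
move_arm([
  [0,0,0],
  [0,0,0],
  [0,0,0],
  [0,0,-2],
  [0,0,-4],
  [0,0,-4.5],
  [0,0,-4.5],
  [0,0,-4.5],
], gripper=[0.5,0.5,0.5,0.5,0.5,0.5,0.5,0.5], twist=[0,0,0,0,0,0,0,0])

```text
clock: 5.95
position: [0.4395, 0.203, 0.2519]
tool_rot: [-3.141, -0.0, 0.06]
force: [0.3, -0.4, -0.2]
grip_width: 0.0427
finger_force: 0.0
```

```bash
python3 - <<'E'
from h import *
grab('wrist','w2');a=cv2.imread('pics/w2.png')
for z in(.063,):
  u,v=proj('w2',[.4405,.199,.063]).astype(int);print(u,v)
u0=max(u-60,0);v0=max(v-90,0);print(u0,v0)
cv2.imwrite('pics/c4.png',cv2.resize(a[v0:v0+150,u0:u0+160],None,fx=3.6,fy=3.6,interpolation=2))
E
python3 d.py .5126 -.1673 .26
```

```text
329 210
269 120
pos [0.4416 0.2044 0.2584] yaw deg 3.45 clock 6.0 F [1.9 0.9 9.5] tool cm: [ 4.85 37.53 -0.26]
```

View pics/c4.png

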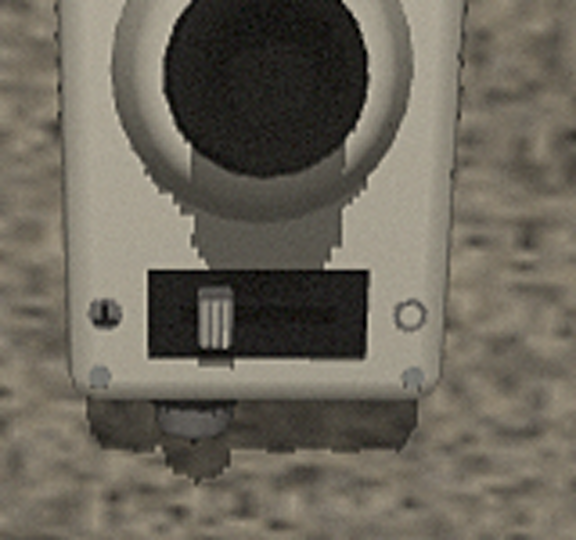

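The grip now sits about 12 mm left of centre, next to the stroke mark, so the switch is at its left stop. Next I'll move over the tube.

Call:
move_arm([
  [0.6,4.7,0],
  [0.6,4.7,0],
  [0.6,4.7,0],
  [0.6,4.7,0],
  [0.6,4.7,0],
  [0.6,4.7,0],
  [0.6,4.7,0],
  [0.6,4.6,0],
], gripper=[0.5,0.5,0.5,0.5,0.5,0.5,0.5,0.5], twist=[0,0,0,0,0,0,0,0])

```text
clock: 6.8
position: [0.5104, -0.1704, 0.25]
tool_rot: [-3.142, -0.001, 0.06]
force: [0.2, 0.3, 0.3]
grip_width: 0.0423
finger_force: 0.0
```

Call:
move_arm([
  [0,0,0],
  [0,0,0],
], gripper=[0.5,0.5], twist=[0,0])

```text
clock: 7.0
position: [0.5101, -0.1691, 0.2495]
tool_rot: [-3.141, 0.0, 0.058]
force: [-0.6, 1.4, 0.0]
grip_width: 0.0427
finger_force: 0.0
```

```bash
python3 d.py .5126 -.1673 .06
python3 - <<'E'
from h import *
grab('wrist','w3');a=cv2.imread('pics/w3.png').astype(int)
m=((a[:,:,2]>130)&(a[:,:,1]<90)&(a[:,:,0]<90)).astype(np.uint8)
n,l,s,c=cv2.connectedComponentsWithStats(m)
for i in range(1,n):
  if s[i,4]>60: print(s[i],c[i],onz('w3',*c[i],.085))
print(proj('w3',[.5126,-.1673,.085]))
E
```

```text
pos [ 0.5101 -0.1691  0.2495] yaw deg 3.33 clock 7.0 F [-0.6  1.4  0. ] tool cm: [ 0.26 -0.16 18.95]
[314 204  17  18 232] [322.11206897 213.00431034] [ 0.51350466 -0.16610586  0.085     ]
[386 241  17  17 219] [394.19178082 249.05936073] [ 0.48269854 -0.23586629  0.085     ]
[376 258  17  16 205] [383.8097561  265.64390244] [ 0.46538383 -0.22795077  0.085     ]
[323.362318  214.0436126]
```

View pics/w3.png

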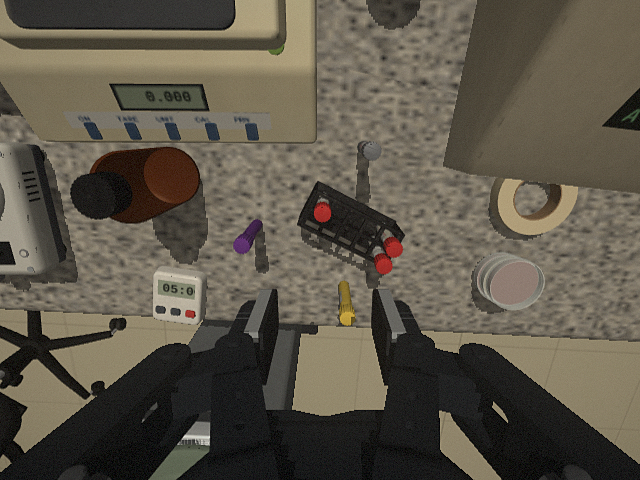

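The wrist view shows the lone red cap at (322,213), the pair at the right end at (394,249) and (384,266), and the look-alikes grey (369,150), purple (245,240) and yellow (347,303), all clear of the fingers. Both cameras agree within about 1 mm.

Call:
move_arm([
  [0.3,-0.2,3],
  [0,0,4],
  [0,0,4],
  [0,0,3],
  [0,0,0],
  [0,0,0],
  [0,0,0],
], gripper=[0.5,0.5,0.5,0.5,0.5,0.5,0.5], twist=[0,0,0,0,0,0,0])

```text
clock: 7.75
position: [0.5141, -0.1662, 0.1116]
tool_rot: [3.141, -0.002, 0.06]
force: [0.3, -0.3, 0.6]
grip_width: 0.0426
finger_force: 0.0
```

```bash
python3 d.py .513 -.1667 .06
```

```text
pos [ 0.5141 -0.1662  0.1116] yaw deg 3.45 clock 7.75 F [ 0.3 -0.3  0.6] tool cm: [-0.13  0.04  5.16]
```

Call:
move_arm([
  [-0.1,0,2],
  [0,0,2],
  [0,0,1.1],
  [0,0,0],
  [0,0,0],
  [0,0,0],
  [0,0,0],
  [0,0,0],
], gripper=[0.5,0.5,0.5,0.5,0.1,0.0,0.0,0.0], twist=[0,0,0,0,0,0,0,0], squeeze=25)

```text
clock: 8.55
position: [0.5129, -0.1668, 0.0599]
tool_rot: [3.141, -0.002, 0.059]
force: [-0.4, -0.4, 7.1]
grip_width: 0.0152
finger_force: 24.5
```

Call:
move_arm([
  [0,0,0],
  [0,0,0],
], gripper=[0,0], twist=[0,0])

```text
clock: 8.75
position: [0.5129, -0.1668, 0.0599]
tool_rot: [3.141, -0.002, 0.059]
force: [-0.2, 0.6, 7.8]
grip_width: 0.0155
finger_force: 24.5
```

Call:
move_arm([
  [0,0,0],
  [0,0,-1],
  [0,0,-2],
  [0,0,-2],
  [0,0,-3],
  [0,0,-4],
  [0,0,-4],
  [0,0,-3],
], gripper=[0,0,0,0,0,0,0,0], twist=[0,0,0,0,0,0,0,0], squeeze=40)

```text
clock: 9.55
position: [0.5122, -0.1666, 0.2523]
tool_rot: [3.141, -0.002, 0.059]
force: [0.2, 0.0, -0.2]
grip_width: 0.0152
finger_force: 39.0
```

```bash
python3 d.py .5078 .1906 .248
python3 - <<'E'
from h import *
grab('side','s2');grab('wrist','w4')
a=cv2.imread('pics/s2.png');b=cv2.imread('pics/w4.png')
p=monitor.observe()['position']; u,v=proj('s2',p).astype(int);print(u,v)
k=cv2.resize(a[v-80:v+110,u-80:u+80],(400,475));q=proj('w4',p).astype(int);print(q)
l=b[200:400,220:420];l=cv2.resize(l,(400,400));l=np.vstack([l,np.zeros((75,400,3),np.uint8)])
cv2.imwrite('pics/c5.png',np.hstack([k,l]))
E
```

```text
pos [ 0.5122 -0.1666  0.2523] yaw deg 3.41 clock 9.55 F [ 0.2  0.  -0.2] tool cm: [  1.68 -35.69   0.41]
370 218
[325 301]
```

View pics/c5.png

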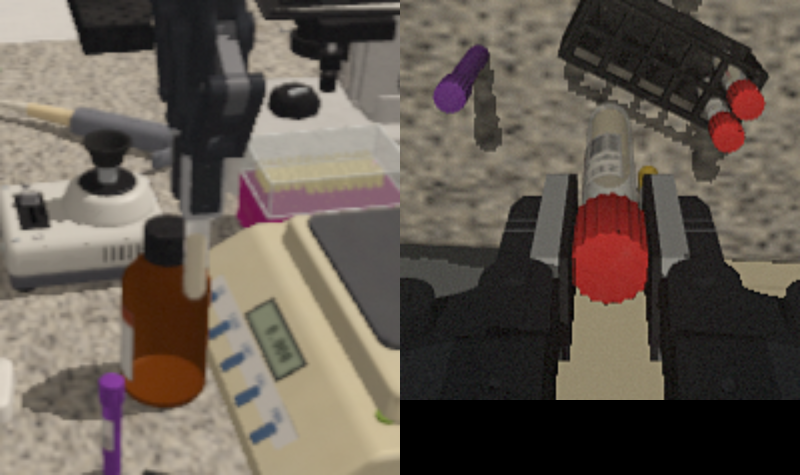

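The tube is held upright in the fingers and clear of the rack. I'll carry it over the bottle with the foot at about 0.195 m.

Call:
move_arm([
  [0.2,-2,0],
  [0.2,-4,0],
  [0.2,-4.5,0],
  [0.2,-4.8,0],
  [0.2,-4.8,0],
  [0.2,-4.8,0],
  [0.2,-4.5,0],
  [0.2,-3,0],
], gripper=[0,0,0,0,0,0,0,0], twist=[0,0,0,0,0,0,0,0])

```text
clock: 10.45
position: [0.5079, 0.161, 0.249]
tool_rot: [-3.141, 0.0, 0.062]
force: [1.3, -1.0, 0.6]
grip_width: 0.0152
finger_force: 39.0
```

Call:
move_arm([
  [0.1,-2.0,0],
  [0,-1.3,0],
  [0,0,0],
  [0,0,0],
], gripper=[0,0,0,0], twist=[0,0,0,0])

```text
clock: 10.85
position: [0.5078, 0.1897, 0.2488]
tool_rot: [3.141, 0.0, 0.059]
force: [0.9, -0.2, 0.3]
grip_width: 0.0149
finger_force: 39.0
```

```bash
python3 d.py .5078 .1906 .17
```

```text
pos [0.5078 0.1897 0.2488] yaw deg 3.37 clock 10.85 F [ 0.9 -0.2  0.3] tool cm: [ 0.   -0.09  7.88]
```

Call:
move_arm([
  [0,-0.1,2],
  [0,0,2.5],
  [0,0,2],
  [0,0,1],
  [0,0,0.6],
  [0,0,0.4],
  [0,0,0],
  [0,0,0],
], gripper=[0,0,0,0,0,0,0,0], twist=[0,0,0,0,0,0,0,0])

```text
clock: 11.65
position: [0.5081, 0.1918, 0.1644]
tool_rot: [-3.141, -0.001, 0.059]
force: [-0.1, 0.1, 0.2]
grip_width: 0.0151
finger_force: 39.0
```

```bash
python3 d.py .5078 .1906 .154;  python3 - <<'E'
from h import *
grab('side','s3');grab('wrist','w5')
a=cv2.imread('pics/s3.png');b=cv2.imread('pics/w5.png')
u,v=proj('s3',[.5078,.19,.11]).astype(int)
k=cv2.resize(a[v-60:v+40,u-40:u+40],(400,500),interpolation=2);u,v=proj('w5',[.5078,.19,.11]).astype(int)
l=cv2.resize(b[v-100:v+100,u-80:u+80],(400,500),interpolation=2)
cv2.imwrite('pics/c6.png',np.hstack([k,l]))
E
```

```text
pos [0.5081 0.1918 0.1644] yaw deg 3.4 clock 11.65 F [-0.1  0.1  0.2] tool cm: [-0.03  0.12  1.04]
```

View pics/c6.png

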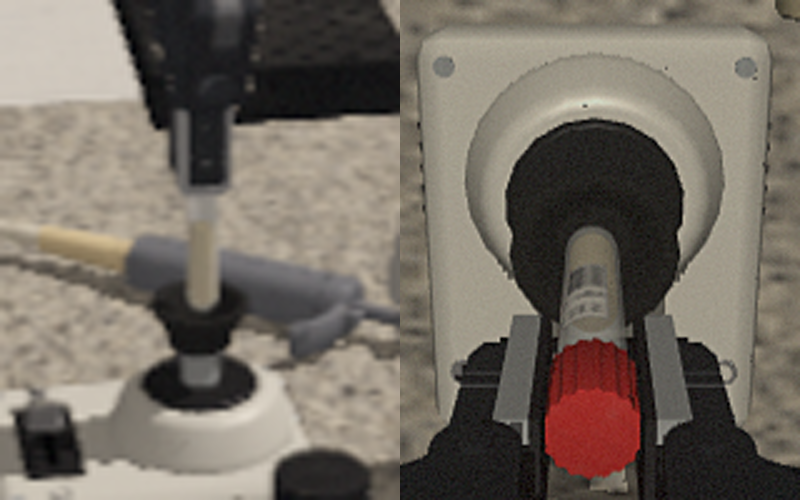

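The tube foot is inside the funnel and centred: the side crop has the cup at x≈200 and the foot at 203, the wrist crop 595 and 593. I'll press gradually and watch the force.

Call:
move_arm([
  [0,0.1,0.3],
  [0,0,0.3],
  [0,0,0.3],
  [0,0,0.2],
  [0,0,0],
  [0,0,0],
], gripper=[0,0,0,0,0,0], twist=[0,0,0,0,0,0])

```text
clock: 12.35
position: [0.5079, 0.1907, 0.1528]
tool_rot: [3.142, 0.0, 0.06]
force: [-1.2, -1.0, 1.7]
grip_width: 0.0151
finger_force: 39.1
```

Call:
move_arm([
  [0,0,0.2],
  [0,0,0.1],
  [0,0,0],
  [0,0,0],
], gripper=[0,0,0,0], twist=[0,0,0,0])

```text
clock: 12.75
position: [0.5079, 0.1908, 0.1499]
tool_rot: [-3.142, -0.0, 0.06]
force: [-0.2, -1.0, 3.5]
grip_width: 0.0144
finger_force: 39.2
```

Call:
move_arm([
  [0,0,0],
  [0,0,0],
], gripper=[0,0], twist=[0,0])

```text
clock: 12.95
position: [0.5079, 0.1908, 0.1499]
tool_rot: [-3.142, -0.0, 0.06]
force: [-0.3, -0.7, 3.7]
grip_width: 0.0149
finger_force: 39.2
```

Call:
move_arm([
  [0,0,0.2],
  [0,0,0.17],
  [0,0,0],
  [0,0,0],
  [0,0,0],
], gripper=[0,0,0,0,0], twist=[0,0,0,0,0])

```text
clock: 13.45
position: [0.5079, 0.1908, 0.1461]
tool_rot: [-3.142, -0.0, 0.06]
force: [-1.1, 0.4, 5.8]
grip_width: 0.0148
finger_force: 39.5
```

Run:
```python
from h import *
grab('side','s4')
P=[]
for i in range(6):
    o=monitor.observe();viewer.grab_frame('side');P.append([o['force'][2],o['position'][2]*1e3])
print(np.mean(P,0),np.std(P,0))
A=[cv2.imread(f'pics/{s}.png') for s in('s3','s4')]
u,v=proj('s3',[.5078,.19,.11]).astype(int)
cv2.imwrite('pics/c7.png',np.hstack([cv2.resize(a[v-60:v+40,u-40:u+40],(400,500),interpolation=2) for a in A]))
# rim motion via template matching on left rim
T=A[0][v-8:v+14,u-14:u-4];T=cv2.resize(T,None,fx=8,fy=8,interpolation=2);S=cv2.resize(A[1][v-14:v+24,u-20:u+2],None,fx=8,fy=8,interpolation=2)
r=cv2.matchTemplate(S,T,cv2.TM_CCOEFF_NORMED);m=cv2.minMaxLoc(r);print(m[1],(m[3][0]/8-6,m[3][1]/8-6),proj('s3',[.5078,.19,.105])-proj('s3',[.5078,.19,.111]))
```

```text
[  5.90121118 146.11547003] [0.39554435 0.01272933]
0.9343319535255432 (-1.125, 0.375) [0.01306234 2.57574213]
```

View pics/c7.png

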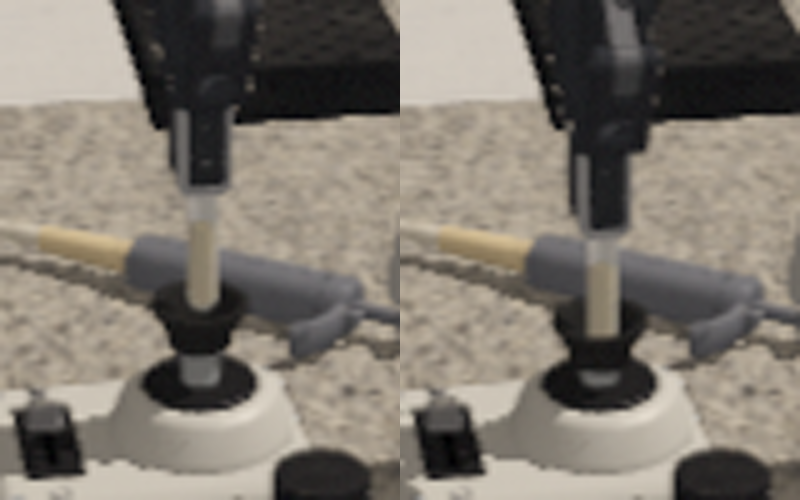

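Run:
```python
from h import *
A=[cv2.imread(f'pics/{s}.png',0).astype(float) for s in('s3','s4')]
u,v=proj('s3',[.5078,.19,.11]).astype(int)
for du in(-6,-4,-2,0,2,4): print(du,*[a[v+2:v+20,u+du].astype(int) for a in A],sep='\n')
# registration of cup outer-wall patch (left & right silhouettes) 
for x0,x1 in((-12,-3),(5,12)):
  T=A[0][v-4:v+9,u+x0:u+x1].astype(np.float32)
  e=[]
  for s in np.arange(0,6,.1):
    M=np.float32([[1,0,0],[0,1,-s]]);B=cv2.warpAffine(A[1].astype(np.float32),M,(640,480),flags=cv2.INTER_CUBIC)
    e.append(np.abs(B[v-4:v+9,u+x0:u+x1]-T).mean())
  i=int(np.argmin(e));print('shift px',i*.1,e[i],'mm',i*.1/2.576*6)
```

```text
-6
[ 33  36  29  25  22  22  23  71 139  78  35  22  18  18  22  20  20  20]
[41 39 37 31 37 31 21 23 22 23 19 19 20 19 18 20 15 20]
-4
[37 38 29 22 23 22 19 22 33 70 73 71 68 67 47 21 21 22]
[41 41 42 42 44 37 25 22 22 23 25 21 61 67 50 26 20 20]
-2
[38 33 35 25 22 23 21 22 22 72 96 98 97 98 98 53 29 33]
[116 116 116 116 116  76  34  21  20  22  24  22  67  95  99  52  21  19]
0
[ 55  30  36  26  23  22  23  23  25  75  97  99  99 100 102  58  35  35]
[126 126 125 124 125  80  35  24  20  26  22  25  56  94 100  54  29  33]
2
[ 30  26  32  25  21  22  19  22  22  87  95 102 110 119 107  57  34  36]
[138 138 138 137 130  71  27  22  19  23  23  24  65  91  86  44  32  35]
4
[22 33 29 22 23 22 23 25 81 59 51 51 50 43 35 35 36 35]
[23 22 25 22 27 32 25 25 21 21 20 27 38 39 36 33 35 35]
shift px 3.1 11.403428 mm 7.220496894409939
shift px 2.2 13.100417 mm 5.124223602484472
```

The cup is visibly pressed. Force puts the travel at about 5.4 mm, and the geometry and image at about 7.5 mm. Easing up 0.8 mm keeps either estimate well inside the band.

Call:
move_arm([
  [0,0,-0.08],
  [0,0,0],
  [0,0,0],
  [0,0,0],
  [0,0,0],
  [0,0,0],
  [0,0,0],
  [0,0,0],
], gripper=[0,0,0,0,0,0,0,0], twist=[0,0,0,0,0,0,0,0])

```text
clock: 14.6
position: [0.5079, 0.1908, 0.1469]
tool_rot: [-3.141, -0.0, 0.059]
force: [-0.7, -0.2, 6.2]
grip_width: 0.0149
finger_force: 39.4
```

Run:
```python
from h import *
P=[]
for i in range(20):
    o=monitor.observe();viewer.grab_frame('side');P.append(np.r_[o['force'],o['position']*1e3])
print(np.mean(P,0).round(2),o['clock'],o['tool_rot'],o['finger_force'])
grab('side','s5');grab('wrist','w6')
A=[cv2.imread(f'pics/{s}.png',0).astype(float) for s in('s3','s5')]
u,v=proj('s3',[.5078,.19,.11]).astype(int)
for du in(-2,0,2): print(du,*[a[v+2:v+20,u+du].astype(int) for a in A],sep='\n')
```

```text
[-4.0000e-02 -4.9000e-01  5.8300e+00  5.0791e+02  1.9082e+02  1.4690e+02] 15.55 [-3.14147472e+00 -2.59739908e-04  5.95371322e-02] 39.4417279958725
-2
[38 33 35 25 22 23 21 22 22 72 96 98 97 98 98 53 29 33]
[116 115 116 116 102  54  25  22  23  23  23  23  74  96  99  54  23  28]
0
[ 55  30  36  26  23  22  23  23  25  75  97  99  99 100 102  58  35  35]
[127 126 126 126 109  57  25  23  24  23  21  25  75  98  99  55  28  32]
2
[ 30  26  32  25  21  22  19  22  22  87  95 102 110 119 107  57  34  36]
[138 138 138 136 102  52  26  24  21  22  25  24  87  95  86  46  34  35]
```

Call:
move_arm([
  [0,0,0],
  [0,0,0],
  [0,0,0],
  [0,0,0],
  [0,0,0],
  [0,0,0],
  [0,0,0],
  [0,0,0],
], gripper=[0,0,0,0,0,0,0,0], twist=[0,0,0,0,0,0,0,0])

```text
clock: 16.5
position: [0.5079, 0.1908, 0.1469]
tool_rot: [-3.141, -0.0, 0.06]
force: [-0.7, 0.7, 5.3]
grip_width: 0.0148
finger_force: 39.4
```

Call:
move_arm([
  [0,0,0],
  [0,0,0],
  [0,0,0],
  [0,0,0],
  [0,0,0],
  [0,0,0],
  [0,0,0],
  [0,0,0],
], gripper=[0,0,0,0,0,0,0,0], twist=[0,0,0,0,0,0,0,0])

```text
clock: 17.3
position: [0.5079, 0.1908, 0.1469]
tool_rot: [-3.141, -0.0, 0.06]
force: [-0.5, -0.8, 5.9]
grip_width: 0.015
finger_force: 39.4
```

Call:
move_arm([
  [0,0,0],
  [0,0,0],
  [0,0,0],
  [0,0,0],
  [0,0,0],
  [0,0,0],
  [0,0,0],
  [0,0,0],
], gripper=[0,0,0,0,0,0,0,0], twist=[0,0,0,0,0,0,0,0])

```text
clock: 18.1
position: [0.5079, 0.1908, 0.1469]
tool_rot: [-3.141, -0.0, 0.059]
force: [0.2, 0.2, 5.2]
grip_width: 0.0152
finger_force: 39.4
```

Call:
move_arm([
  [0,0,0],
  [0,0,0],
  [0,0,0],
  [0,0,0],
  [0,0,0],
  [0,0,0],
  [0,0,0],
  [0,0,0],
], gripper=[0,0,0,0,0,0,0,0], twist=[0,0,0,0,0,0,0,0])

```text
clock: 18.9
position: [0.5079, 0.1908, 0.1469]
tool_rot: [-3.141, -0.0, 0.06]
force: [-0.4, 0.2, 5.9]
grip_width: 0.0148
finger_force: 39.4
```

All three estimates (5.2 to 7.0 mm) are within the band, and the press has held for over 4 s.

```bash
python3 -c "
from h import *
print(bot.job_done())"
```

```text
the job is handed in; nothing more can be done
None
```

The job is handed in, with no verdict returned: the mode switch is at its left stop, and the arm still holds the lone red-capped tube upright in the cup, pressed an estimated 5–7 mm for over 4 s.

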